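Tuck a finned casting under the keeper and hold it down in the fixture

ROBOT

A 7-joint arm with a two-finger parallel gripper is mounted at the origin on the work surface. World frame = base frame: x ahead of the robot, y to its left, z up, the work surface at z = 0. Lengths are in m, angles in rad, forces in N, time in s.
With the tool pointing down it reaches from about 0.35 to 0.775 m from the base axis. Payload 3.1 kg.
Tool frame: the origin (TCP) lies at the very end of the fingers, on their centre line; the grasp point (between the pads) lies 19 mm behind it; z points along the fingers, y is the line along which they close (so a half turn about z gives the same grasp; the last joint's range is limited). The gripper opens to 85 mm and grips with 20 to 120 N. Pads are 22 mm wide; open, the fingers measure 114 mm over their backs; the gripper's body (76 mm by 85 mm) begins 54 mm behind the grasp point. The pads swing forward as they close: fully open they stand 13 mm farther back than shut.
Start: joints at [-1.344, 0.311, 0.014, 1.512, -0.004, 1.319, -0.027], TCP at [0.146, 0.53, 0.231] pointing down, gripper open.
Joint ranges: [-2.7, 2.7], [-0.3, 1.91], [-1.27, 1.3], [0.12, 2.57], [-1.44, 4.58], [0.2, 2.03], [-3.05, 3.05]. Speed limits (rad/s): [2.79, 2.79, 3.14, 3.14, 3.14, 3.14, 3.14].

INTERFACE

Orientations are given as [roll, pitch, yaw] about the fixed x, y, z axes, in that order (R = Rz(yaw) Ry(pitch) Rx(roll)).
In Python, from bench import bot, planner, status, cams, ticket gives the robot as it stands. Calls block until the motion is done:
- bot.move_pose(position, orientation): joint-space move of the TCP to a pose.
- bot.move_straight(position, orientation=None, max_speed=0.15): straight line of the TCP; orientation=None keeps the orientation; max_speed is the mean speed in m/s.
- bot.move_j(angles): joint-space move.
- bot.ungrasp() and bot.grasp(): open the fingers fully, or close them until they stop; the grip force is fixed at half the most.
- bot.sleep(seconds).
- planner.solve_ik(position, orientation): joint angles nearest the present ones, or None.
- status.state(): the state.
- cams.grab_frame(name): name is "scene" or "top" or "wrist"; returns a dict with "img" (420x560x3 uint8, blue, green, red), "depth" (420x560 float32, m along the optical axis (not along the pixel's ray), 0 where there is no reading), "fx", "fy", "cx", "cy" (pixels), "k1" (the pictures are not rectified: a ray, as slopes to the right and down, at radius r is drawn at 1 + k1 r^2 times it, then the intrinsics apply), "R" (3x3) and "t" (3): a world point X has camera coordinates R X + t. Camera axes: x right, y down, z forward; pixel columns grow to the right and rows downward; lengths in m; the calibration is good to about 2 mm. A picture is of the moment at which its call begins.
A pose or a line that the arm cannot do raises bot.MotionError and nothing moves.
- ticket.job_done(): hands the job in; it is judged then, once.
The state is a dict: "time": time; "qpos": joint angles; "joint_vel": joint speeds; "effort": joint torques, N m; "eef_pos": TCP position; "tcp_rot": TCP orientation; "wrist_force": force on the tool from outside, world axes, zero at the start; "moment": the same for the moment, N m; "finger_gap": opening from 0.0 (shut) to 1.0 (fully open); "finger_force": force on a finger pad.
Only numpy, scipy, OpenCV 4.12 (cv2) and the standard library are available. Lean on these libraries where they do the work, as an engineer would, in place of code of your own. Each camera call takes 0.05 s, during which the arm holds its last target. There are 200 camera calls.

TASK

Load the finned die-cast cover into the holding fixture, fins up: slide its tongue under the overlapping keeper plate, fully home against the heel block, without lifting the keeper. Then press the cover down flat on its rest rails against the spring lifter and finish while still holding it pressed down, ready for the clamp to be closed. Leave the other casting, the wrench and the plug gauge where they are.

Things in the scene. Friction and masses are not known exactly. Their poses are not given: they have to be found in the camera images.
- cover: Bare aluminium die-cast finned cover, loose, about 0.24 kg (varies), lying fins up on the black rubber mat (mat 3 mm thick). Origin: centre of the underside of its main plate (110 (x) x 80 (y) x 7 mm, centre of mass at about x = 7 mm); x points towards its tongue, y across, z up out of the finned face.
- tongue_tip (a point): On the cover: middle of the tongue's end edge, at its underside; cover frame (75, 0, 0) mm. The tongue is a thinner lip 70 mm wide (y) and 4 mm thick, flush with the underside, running on from the main plate's +x edge: cover x = 55 to 75 mm.
- fins (a point): On the cover: top centre of the five cooling fins, cover frame (12, 0, 31) mm. The fins run along x from cover x = -12 to 36 mm, from the plate's upper face (z = 7 mm) to z = 31 mm; the pack is 39.6 mm wide over its flat outer faces (y = -19.8 to 19.8 mm) and can be pinched across y from above.
- press_pad (a point): On the cover: centre of the bare part of the plate's upper face, the place to press: cover frame (-38, 0, 7) mm. It is bare from cover x = -55 to -12 mm, over the full 80 mm width, and lies above the lifter pin when the cover is home.
- fixture: Fixed steel and aluminium holding fixture. Origin: on the bench, under the centre of the place of the cover's main plate; x is the direction in which the tongue slides in, z up. With the cover home its axes are those of the fixture and its origin is at fixture (0, 0, 30) mm. Base plate 16 mm high, x = -120 to 136, y = -135 to 80 mm.
- nest (a point): On the fixture: where the cover's origin belongs, fixture (0, 0, 30) mm. Two rest rails along x at y = +-30 mm (each 14 mm wide), x = -52 to 75 mm, tops at z = 30 mm. Four side locating pins, 10 mm diameter with coned tops, at x = -32 and 36, y = +-48 mm, tops at z = 36.5 mm, leave the main plate 3 mm of play on each side.
- heel (a point): On the fixture: middle of the heel block's stop face at rail height, fixture (75, 0, 30) mm; the tongue's end goes against it. The block is 96 mm wide (y), x = 75 to 115 mm, top at z = 38.5 mm, with hinge knuckles on it up to z = 46 mm.
- keeper_lip (a point): Middle of the keeper plate's free edge, at its underside; at rest at fixture (57, 0, 38.6) mm. The keeper is a flat steel plate 80 mm wide (y) and 3 mm thick that laps 18 mm over the ends of the rails in front of the heel block, leaving a gap 8.6 mm high above the rails for the 4 mm tongue.
- keeper (a joint): Angle of the keeper about its hinge along y (at fixture x = 104, z = 40 mm), rad: 0 = down on the heel block, positive = free edge lifted (0.1 rad lifts the edge 4.7 mm). A light spring, about 1.3 N at the free edge, holds it down. Lifting it past 0.1 rad spoils the job.
- lifter (a joint): Travel of the spring lifter, m: 0 = up, 0.007 = level with the rails. Steel pin, 12 mm diameter, coned top 7 mm across, at fixture x = -40, y = 0 mm; top at z = 37 mm when up. Pushes up with 4 N when up, 7 N when level. A cover in the nest that is not pressed lies with its near end 7 mm high, tongue end down, tilted about 0.06 rad.
- clamp (a point): On the fixture: foot of an open toggle clamp with an orange grip, fixture (-15, -102, 16) mm. It stands rigid at y = -82 to -188 mm, x = -37 to 7 mm, up to z = 96 mm, and is not used.
- boss_cover: Bystander: the other loose die-cast cover on the mat, 110 x 80 x 7 mm with a round boss 50 mm across, up to 29 mm high, no tongue and no fins. Origin: centre of its underside. Leave alone.
- wrench: Bystander: steel wrench lying loose on the bench, origin at its underside. Leave alone.
- plug_gauge: Bystander: steel plug gauge, 24 mm diameter, 70 mm tall, standing loose on the bench; origin at its underside. Leave alone.
Things that resemble listed ones, but are neither listed nor needed, are in the scene too. What is shaped like the cover but brown or turquoise is not meant.

How it is judged:
On the way:
1. the cover's tongue is under the keeper, home against the heel block (x of tongue_tip in the frame of fixture between 0.07 and 0.079 m and y of tongue_tip in the frame of fixture between -0.009 and 0.009 m and z of tongue_tip in the frame of fixture between 0.027 and 0.0345 m and angle between the x axis of cover and the x axis of fixture, either way round below 0.15 rad), for 0.2 s.
At the end, for the whole second after the job is handed in: Cover fins up, level within 0.022 rad, aligned within 0.15 rad; tongue under the keeper, its end within 5 mm of the heel block, 9 mm sideways and 4.5 mm of the rail tops; lifter at least 6 mm down; keeper below 0.03 rad; fingers still pressing the cover with over 2 N; cover at rest (all of step 1 and angle between cover's own z axis and vertical below 0.022 rad and value of joint lifter above 0.006 m and value of joint keeper below 0.03 rad and contact force between the fingers and cover above 2 N and linear speed of cover below 0.02 m/s); the arm keeps its last pose, push and grip.
It fails at once if the keeper was lifted (more than 0.1 rad) (value of joint keeper above 0.1 rad).
It fails at once if the other casting was moved more than 15 mm (distance of boss_cover from where it was at the start of the episode above 0.015 m).
It fails at once if the wrench was moved more than 15 mm (distance of wrench from where it was at the start of the episode above 0.015 m).
It fails at once if the plug gauge was moved more than 15 mm or tipped (distance of plug_gauge from where it was at the start of the episode above 0.015 m or angle between plug_gauge's own z axis and vertical above 0.3 rad).
It also fails if it takes over 45 s, if anything falls off the work surface, if the arm or the gripper's body presses on something with over 40 N, if the wrist force passes 120 N, or if a joint passes its speed limit or range.

## Working session

There is one attempt and no reset: what is moved stays moved. The work goes in short steps, each a Python script; the robot and the scene stay as the last script left them, time stands still between calls to the robot, and variables do not carry over. Pictures are saved under pics/ and viewed, at most 10 in all, crops included, and the job is handed in when it is done.

```bash
mkdir -p pics; ls; python3 - <<'E'
from bench import bot, planner, status, cams, ticket
import cv2,numpy as np
for n in ("scene","top"):
    f=cams.grab_frame(n); cv2.imwrite(f"pics/{n}0.png",f["img"]); np.savez(f"{n}0.npz",**f)
    print(n,f["fx"],f["k1"],f["R"],f["t"],(f["depth"]>0).mean())
s=status.state(); print(s)
E
```

```text
pics
scene 421.78209998959505 -0.11553376067790937 [[ 0.54714188  0.83686722 -0.01700047]
 [ 0.47494511 -0.32711409 -0.81695992]
 [-0.68924808  0.4389187  -0.57644381]] [-0.37737235 -0.17977598  1.49235456] 0.9958418367346938
top 538.6282186345899 -0.0845286280827783 [[-0.01043236 -0.99976295 -0.01911051]
 [-0.9947778   0.01231704 -0.10131845]
 [ 0.10152982  0.01795373 -0.99467048]] [0.12730333 0.52953916 1.19613357] 0.9961479591836735
{'time': 0.1, 'qpos': array([-1.34368832,  0.31165909,  0.01399166,  1.51289064, -0.00437785,
        1.31919392, -0.02716063]), 'joint_vel': array([-2.05674489e-03, -2.26876626e-03, -1.88448471e-04, -2.48808987e-03,
        1.40486052e-05, -7.24488356e-04,  1.75006871e-03]), 'effort': array([ 5.46808242e-04, -3.80857730e+01,  1.46581884e-01, -2.31242841e+01,
        1.23844208e-02,  8.10290017e-03,  4.99723740e-06]), 'eef_pos': array([0.14589169, 0.52962528, 0.2303248 ]), 'tcp_rot': array([-3.13947483e+00,  1.10114757e-04,  2.87290749e+00]), 'wrist_force': array([-0.86303309, -0.21237645, -0.18841577]), 'moment': array([0.04038723, 0.0277934 , 0.04344773]), 'finger_force': 0.0, 'finger_gap': 1.0042057670943871}
```

View pics/top0.png

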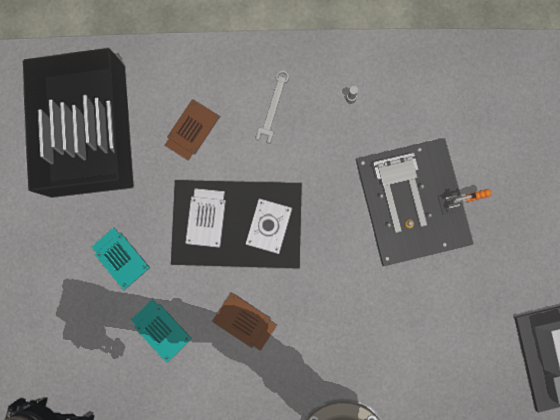

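View pics/scene0.png

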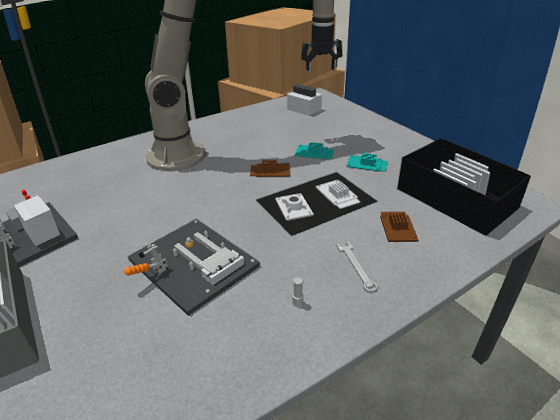

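The top view shows the cover at about (206,218) with its tongue towards image-up, and boss_cover at (269,226). The fixture is at (415,202): keeper near (397,165), lifter near (409,224), clamp at (470,197). The scene view agrees: the plug gauge and wrench lie beyond, and the decoys are brown or turquoise.

```bash
cat > h.py <<'E'
import numpy as np, cv2
def slopes(f,uv):
    K=np.array([[f["fx"],0,f["cx"]],[0,f["fy"],f["cy"]],[0,0,1.]],float)
    d=np.array([f["k1"],0,0,0],float)
    return cv2.undistortPoints(np.asarray(uv,float).reshape(-1,1,2),K,d).reshape(-1,2)
def onplane(f,uv,z):
    s=slopes(f,uv); R,t=f["R"],f["t"]; C=-R.T@t
    d=np.c_[s,np.ones(len(s))]@R
    return C+d*((z-C[2])/d[:,2])[:,None]
def cloud(f):
    h,w=f["depth"].shape; u,v=np.meshgrid(np.arange(w),np.arange(h))
    s=slopes(f,np.c_[u.ravel(),v.ravel()]); Z=f["depth"].ravel()[:,None]
    return ((np.c_[s,np.ones(len(s))]*Z-f["t"])@f["R"]).reshape(h,w,3)
def project(f,X):
    X=np.atleast_2d(X); return cv2.projectPoints(X,cv2.Rodrigues(np.array(f["R"]))[0],np.array(f["t"]),np.array([[f["fx"],0,f["cx"]],[0,f["fy"],f["cy"]],[0,0,1.]]),np.array([f["k1"],0,0,0]))[0].reshape(-1,2)
def load(n): return dict(np.load(n))
def rect(f,mask,z):
    c=max(cv2.findContours(mask.astype(np.uint8),cv2.RETR_EXTERNAL,cv2.CHAIN_APPROX_NONE)[0],key=cv2.contourArea)
    X=onplane(f,c.reshape(-1,2),z)[:,:2]
    return cv2.minAreaRect((X*1000).astype(np.float32)),X
E
python3 - <<'E'
from h import *
f=load("top0.npz"); P=cloud(f); g=f["img"].astype(int); V=g.max(2)
def box(m,x0,x1,y0,y1):
    o=np.zeros_like(m);o[y0:y1,x0:x1]=m[y0:y1,x0:x1];return o
m=box(V>120,178,234,184,255); print("cover",rect(f,m,.010)[0])
for p in [(206,240),(206,215),(206,194),(269,226),(230,190),(409,224),(397,165),(430,230),(330,300)]: print(p,P[p[1],p[0]].round(4))
b=(V<90); m=box(b,350,490,130,270); print("base",rect(f,cv2.morphologyEx(m.astype(np.uint8),cv2.MORPH_OPEN,np.ones((7,7))),.016)[0])
E
```

```text
cover ((525.2675170898438, 309.6497497558594), (80.95230865478516, 130.42918395996094), 83.33989715576172)
(206, 240) [0.4724 0.3082 0.0121]
(206, 215) [0.5303 0.3085 0.0116]
(206, 194) [0.5803 0.3099 0.0047]
(269, 226) [0.5018 0.1619 0.0276]
(230, 190) [0.5893 0.254  0.0018]
(409, 224) [ 0.502  -0.1548  0.0331]
(397, 165) [ 0.6363 -0.1306  0.0398]
(430, 230) [ 0.4892 -0.2069  0.0132]
(330, 300) [0.3323 0.0249 0.001 ]
base ((567.3606567382812, -215.64361572265625), (254.51104736328125, 123.51759338378906), 12.27015209197998)
```

Cover measures 81 x 130 mm at about (0.525, 0.310). Its yaw is about -0.117 and the tongue faces +x. The fixture yaw is about 0.21. Next I'll take wrist views of both.

```bash
python3 - <<'E'
from bench import bot, planner, status, cams, ticket
from h import *
pi=np.pi
for n,p,ys in (("wf",[.56,-.14,.28],(.214,.214-pi)),("wc",[.50,.31,.26],(-.117,pi-.117))):
    for y in ys:
        q=planner.solve_ik(p,[pi,0,y]); print(n,y,None if q is None else np.round(q,2))
p=[.50,.31,.26]
bot.move_pose(p,[pi,0,pi-.117]); bot.sleep(.2)
f=cams.grab_frame("wrist"); cv2.imwrite("pics/wc.png",f["img"]); np.savez("wc.npz",**f)
C=-f["R"].T@f["t"]; print(C,f["R"],f["fx"],f["k1"],status.state()["eef_pos"],status.state()["time"])
for n,p,ys in (("wf",[.56,-.14,.28],(.214,.214-pi)),):
    for y in ys:
        q=planner.solve_ik(p,[pi,0,y]); print(n,y,None if q is None else np.round(q,2))
E
```

```text
wf 0.214 [-0.44  0.48  1.02  1.37 -0.41  1.51 -0.81]
wf -2.927592653589793 [-0.45  0.49  1.04  1.37 -0.42  1.51  2.34]
wc -0.117 [-1.03  0.43  0.66  1.37 -0.26  1.44 -2.06]
wc 3.024592653589793 [-0.75  0.38  0.24  1.35 -0.09  1.42  0.94]
[0.41872696 0.32087939 0.40194755] [[ 0.11322428  0.99356884  0.00110528]
 [ 0.94415403 -0.10793943  0.31132337]
 [ 0.3094405  -0.03420581 -0.95030339]] 314.69932684109716 -0.0669092848509403 [0.49929359 0.31101495 0.25995585] 1.8917
wf 0.214 [-0.37  0.44  0.89  1.36 -0.34  1.49 -0.86]
wf -2.927592653589793 [-0.11  0.37  0.47  1.35 -0.16  1.46  2.13]
```

View pics/wc.png

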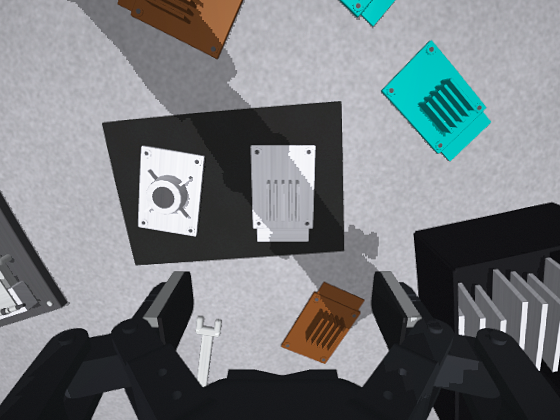

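The wrist view shows the cover at (283,193), tongue at the bottom near (283,236), partly in the arm's shadow, with boss_cover at (170,190). I'll measure it here and cross-check against the top view, then image the fixture.

```bash
cat >> h.py <<'E'
def lightmask(f,x0,x1,y0,y1,th=85):
    m=f["img"].max(2)>th; o=np.zeros_like(m); o[y0:y1,x0:x1]=m[y0:y1,x0:x1]; return o
def tri(f1,u1,f2,u2):
    A=[];b=[]
    for f,u in((f1,u1),(f2,u2)):
        s=slopes(f,[u])[0];R,t=f["R"],f["t"]
        for k in(0,1): A.append(R[k]-s[k]*R[2]); b.append(s[k]*t[2]-t[k])
    return np.linalg.lstsq(np.array(A),np.array(b),rcond=None)[0]
E
python3 - <<'E'
from bench import bot, planner, status, cams, ticket
from h import *
f=load("wc.npz"); t=load("top0.npz")
m=lightmask(f,245,322,138,250); r,X=rect(f,m,.010); print("wrist rect",r)
P=cloud(f); zz=P[138:250,245:322].reshape(-1,3)
fin=zz[(zz[:,2]>.028)&(zz[:,2]<.04)]; print("fintops",len(fin),fin.mean(0),cv2.minAreaRect((fin[:,:2]*1000).astype(np.float32)), np.percentile(fin[:,2],[5,50,95]))
pl=zz[(zz[:,2]>.006)&(zz[:,2]<.014)];print("plate z",np.percentile(pl[:,2],[10,50,90]))
# corners of plate in both views: near edge (x small) corners
def quad(mm):
    c=max(cv2.findContours(mm.astype(np.uint8),0,1)[0],key=cv2.contourArea); return cv2.boxPoints(cv2.minAreaRect(c)),c
qt,ct=quad(lightmask(t,178,234,184,255,120)); qw,cw=quad(m)
ct=ct.reshape(-1,2);cw=cw.reshape(-1,2)
for su in(1,-1): # top: near edge at bottom (v max); wrist: near edge at top
    a=ct[np.argmax(ct@[su,3 if 0 else 1])]; b=cw[np.argmax(cw@[-su,-1])]
    print("corner tri",a,b,tri(t,a,f,b))
bot.move_pose([.52,-.155,.28],[np.pi,0,.214-np.pi]); bot.sleep(.2)
f=cams.grab_frame("wrist"); cv2.imwrite("pics/wf.png",f["img"]); np.savez("wf.npz",**f); print(status.state()["time"])
E
```

```text
wrist rect ((523.5280151367188, 310.0206298828125), (80.60134887695312, 127.9757080078125), 83.42317199707031)
fintops 591 [0.52597806 0.30998616 0.0331111 ] ((526.7311401367188, 309.5653381347656), (38.28559494018555, 48.095977783203125), 84.03083801269531) [0.03078554 0.03330105 0.03446573]
plate z [0.00757889 0.00934278 0.01046057]
corner tri [219 246] [251 145] [0.45721138 0.27860621 0.00628627]
corner tri [186 243] [315 146] [ 0.46691478  0.35776105 -0.00229547]
3.8417
```

View pics/wf.png

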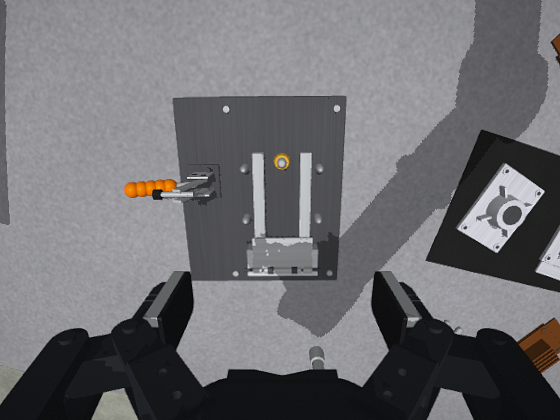

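The wrist view shows the fixture with its rails at (258,195) and (306,195), lifter at (281,161), keeper at (282,252) and clamp at (200,185). The plug gauge stands at (317,357), beyond the heel.

```bash
python3 - <<'E'
from h import *
f=load("wf.npz"); t=load("top0.npz"); P=cloud(f)
for n,b in(("railL",(250,268,145,236)),("railR",(296,315,145,236))):
    m=lightmask(f,*b,th=150); r,X=rect(f,m,.030); print(n,r, "z",np.median(P[165:225,(b[0]+b[1])//2,2]))
g=f["img"].astype(int); m=(g[:,:,2]-g[:,:,0]>50); o=np.zeros(m.shape,np.uint8); o[150:172,270:294]=m[150:172,270:294]
r,X=rect(f,o,.037); print("lifter",r,"depth",P[161,281]); 
gt=t["img"].astype(int); mt=(gt[:,:,2]-gt[:,:,0]>40); vv,uu=np.nonzero(mt[215:233,400:418]); vw,uw=np.nonzero(o)
print("lifter tri",tri(t,(uu.mean()+400,vv.mean()+215),f,(uw.mean(),vw.mean())))
print("keeper z",np.median(P[245:262,260:305,2]),"row scan at u=282:",[(v,P[v,282].round(4).tolist()) for v in range(230,285,4)])
b=(g.max(2)<110).astype(np.uint8); o=np.zeros_like(b); o[90:283,168:350]=1-0*b[90:283,168:350]
# base corners by plane fit of depth z 12..20mm
zz=(P[:,:,2]>.011)&(P[:,:,2]<.021); zz[:90]=0; zz[290:]=0; zz[:,:165]=0; zz[:,355:]=0
print("base",rect(f,cv2.morphologyEx(zz.astype(np.uint8),2,np.ones((3,3))),.016)[0])
# pins
pz=(P[:,:,2]>.027)&(P[:,:,2]<.042)
for u,v in((245,169),(319,169),(245,218),(319,218)):
    w=np.s_[v-7:v+8,u-7:u+8]; q=P[w][pz[w]]; print("pin",(u,v),len(q),q.mean(0) if len(q) else 0)
E
```

```text
railL ((552.0488891601562, -176.902587890625), (108.15233612060547, 14.290942192077637), 12.821502685546875) z 0.029480187428091355
railR ((538.5865478515625, -118.45442199707031), (109.37055969238281, 14.19343090057373), 12.555331230163574) z 0.02973446091193098
lifter ((500.51470947265625, -158.30836486816406), (19.63490867614746, 19.589054107666016), 12.428525924682617) depth [ 0.50039417 -0.15834788  0.03735968]
lifter tri [ 0.50340943 -0.15759244  0.01470914]
keeper z 0.0409910184971666 row scan at u=282: [(230, [0.5971, -0.1357, 0.0147]), (234, [0.603, -0.1344, 0.0147]), (238, [0.5982, -0.1355, 0.0406]), (242, [0.6035, -0.1344, 0.0412]), (246, [0.6092, -0.1331, 0.0411]), (250, [0.6149, -0.1318, 0.041]), (254, [0.6204, -0.1306, 0.0414]), (258, [0.6264, -0.1293, 0.041]), (262, [0.6326, -0.1279, 0.0403]), (266, [0.6378, -0.1268, 0.0415]), (270, [0.6425, -0.1258, 0.0438]), (274, [0.6516, -0.1237, 0.038]), (278, [0.6702, -0.1196, 0.016]), (282, [0.6865, -0.116, -0.0009])]
base ((555.6007080078125, -173.8552703857422), (254.4159698486328, 214.34234619140625), 12.603021621704102)
pin (245, 169) 53 [ 0.52098774 -0.2014106   0.03319395]
pin (319, 169) 53 [ 0.49997448 -0.10959379  0.03348541]
pin (245, 218) 48 [ 0.58669906 -0.18646809  0.03289411]
pin (319, 218) 49 [ 0.56585011 -0.09498479  0.03283893]
```

Fixture origin agrees across base, rails, lifter, pins and keeper edge, at about (0.5423, -0.1485) with yaw 0.221. The heights also match the text: rails 29.6 mm, keeper top 41 mm. Grasping now.

```bash
python3 - <<'E'
from bench import bot, planner, status, cams, ticket
from h import *
pi=np.pi; o=[pi,0,pi-.113]; c=[.5263,.3097]
bot.move_pose(c+[.13],o); bot.move_straight(c+[.0125],o,max_speed=.1)
bot.grasp(); s=status.state(); print(s["finger_gap"],s["finger_force"],s["eef_pos"],s["tcp_rot"],s["wrist_force"])
bot.move_straight(c+[.15],o,max_speed=.12); bot.sleep(.2)
s=status.state(); print(s["time"],s["finger_gap"],s["finger_force"],s["eef_pos"],s["tcp_rot"],s["wrist_force"])
f=cams.grab_frame("wrist"); cv2.imwrite("pics/wg.png",f["img"]); np.savez("wg.npz",**f)
E
```

```text
0.4510496556918931 63.436102867126465 [0.52687765 0.30995682 0.01311358] [3.14078236e+00 1.17276588e-03 3.02863959e+00] [ 0.05330123 -0.64351638  1.92340337]
8.9333 0.4497234401664258 62.857242822647095 [0.52593449 0.30947356 0.1492271 ] [-3.14062667e+00 -1.05949814e-03  3.02857081e+00] [ 0.19381362 -0.68603078 -1.67934772]
```

View pics/wg.png

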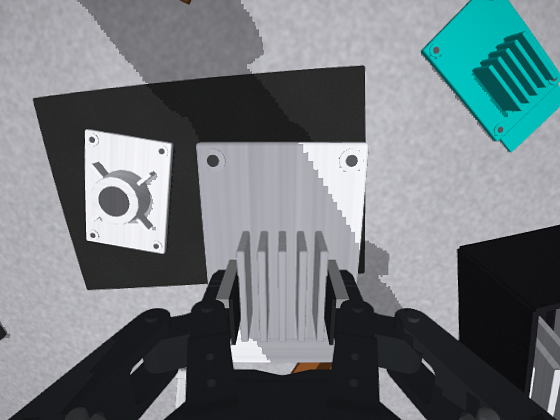

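The cover is held across its fins. Its near edge runs from (197,143) to (368,143), with holes at (212,161) and (352,161). I'll measure its pose in the hand.

```bash
python3 - <<'E'
from h import *
from scipy.spatial.transform import Rotation as Ro
f=load("wg.npz"); P=cloud(f); T=np.array([.52593,.30947,.14923]); R=Ro.from_euler('xyz',[-3.14063,-.00106,3.02857])*Ro.from_euler('xyz',[np.pi,0,np.pi]).inv()
L=R.inv().apply((P-T).reshape(-1,3)).reshape(P.shape) # frame at TCP, x along tongue, z up
reg=L[150:225,215:350].reshape(-1,3); reg=reg[np.abs(reg[:,2])<.03]
A=np.c_[reg[:,:2],np.ones(len(reg))]; k=np.linalg.lstsq(A,reg[:,2],rcond=None)[0]; print("plate top plane z=ax+by+c",k, len(reg))
pts=R.inv().apply(onplane(f,[(197,143),(368,143),(212,161),(352,161)],T[2]+k[2]-.046*k[0])-T); print(pts.round(4))
fin=L[225:345,235:330].reshape(-1,3); fin=fin[(fin[:,2]>.014)&(fin[:,2]<.03)]; print(fin.mean(0),np.percentile(fin,[2,98],axis=0).round(4))
E
```

```text
plate top plane z=ax+by+c [-0.0062341   0.00012985 -0.00395233] 10080
[[-0.0665 -0.0384 -0.0038]
 [-0.0666  0.0399 -0.0037]
 [-0.0582 -0.032  -0.0038]
 [-0.0583  0.0331 -0.0037]]
[-0.0025469   0.00057055  0.02006816] [[-0.0237 -0.0187  0.0148]
 [ 0.0227  0.0198  0.0279]]
```

```bash
cat >> h.py <<'E'
from scipy.spatial.transform import Rotation as Ro
YF=.2208; RF=Ro.from_euler('z',YF); OF=np.array([.5423,-.1485,0]); PC=np.array([11.5,-.7,10.4])*1e-3
def tcp(tip,tilt):
    """tip: tongue tip in fixture (mm) -> TCP pos, rpy (world)"""
    Rc=RF*Ro.from_euler('y',tilt)
    return (OF+RF.apply(np.array(tip)*1e-3)+Rc.apply(PC-[.075,0,0])).tolist(), (Rc*Ro.from_euler('z',np.pi)*Ro.from_euler('x',np.pi)).as_euler('xyz').tolist()
def tipnow(s):
    Rt=Ro.from_euler('xyz',s["tcp_rot"]); Rc=Rt*Ro.from_euler('x',-np.pi)*Ro.from_euler('z',-np.pi)
    return (RF.inv().apply(s["eef_pos"]+Rc.apply([.075,0,0]-PC)-OF)*1e3).round(2)
E
python3 - <<'E'
from bench import bot, planner, status, cams, ticket
from h import *
def rep(l):
    s=status.state(); print(l,round(s["time"],2),"tip",tipnow(s),"F",RF.inv().apply(s["wrist_force"]).round(2),"gap",round(s["finger_gap"],3))
p,o=tcp([40,0,120],.055); print(p,o)
bot.move_straight(p,o,max_speed=.2); rep("over")
p,o=tcp([40,0,45],.055); bot.move_straight(p,o,max_speed=.1); bot.sleep(.2); rep("near")
f=cams.grab_frame("wrist"); cv2.imwrite("pics/wn.png",f["img"]); np.savez("wn.npz",**f)
f=cams.grab_frame("scene"); cv2.imwrite("pics/sn.png",cv2.resize(f["img"][190:330,110:300],None,fx=3,fy=3,interpolation=cv2.INTER_CUBIC))
E
```

```text
[0.5201753475788193, -0.154183507167238, 0.13387501342908983] [-3.141592653589793, -0.05499999999999994, -2.9207926535897935]
over 11.46 tip [ 40.41   1.1  119.99] F [ 0.11 -0.67 -1.71] gap 0.449
near 12.56 tip [40.6  -0.32 45.87] F [-0.08  0.11 -2.38] gap 0.449
```

View pics/sn.png

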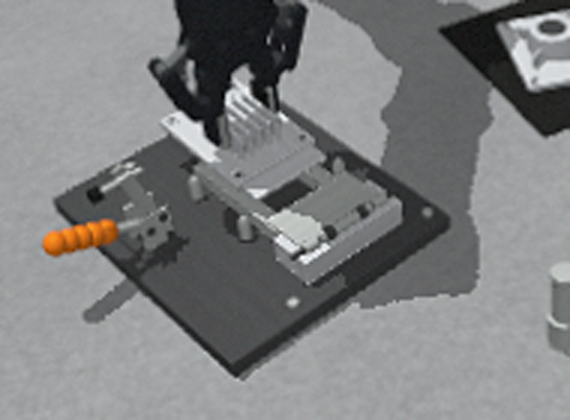

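View pics/wn.png

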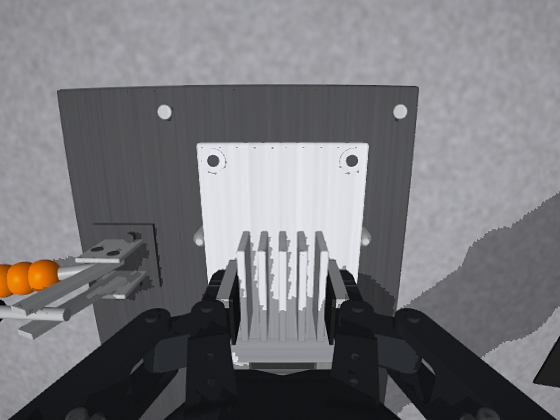

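The cover sits centred between the near side pins, seen at (199,236) and (366,236). The scene view shows the tongue short of the keeper and lined up with it. Lowering and sliding in while watching the force.

```bash
python3 - <<'E'
from bench import bot, planner, status, cams, ticket
from h import *
def rep(l):
    s=status.state(); F=RF.inv().apply(s["wrist_force"]); t=tipnow(s); print(l,round(s["time"],2),"tip",t,"F",F.round(2),"gap",round(s["finger_gap"],3)); return t,F
p,o=tcp([40,0,31.5],.055); bot.move_straight(p,o,max_speed=.05); bot.sleep(.1); t,F0=rep("down")
dz=31.5-t[2]; dz=np.clip(dz,-1.5,1.5) if abs(F0[2]+2)<3 else 0
x=40
for x in (52,58,64,69,71,73,74,75,76,77,78,79):
    p,o=tcp([x,0,31.5+dz],.055); bot.move_straight(p,o,max_speed=.04); bot.sleep(.05); t,F=rep(x)
    if F[0]-F0[0]<-(5 if x<70 else 10): print("contact"); break
E
```

```text
down 13.18 tip [40.29 -0.11 31.94] F [0.51 0.76 1.69] gap 0.451
52 13.68 tip [53.02  0.07 31.69] F [ 0.72  0.49 -0.25] gap 0.448
58 14.03 tip [58.64  0.24 31.4 ] F [ 0.67 -0.   -0.95] gap 0.449
64 14.38 tip [63.91  0.27 31.15] F [-0.34  0.54 -2.25] gap 0.453
69 14.7 tip [69.12  0.07 31.45] F [-0.34 -0.39 -3.26] gap 0.45
71 15.0 tip [7.101e+01 1.000e-02 3.150e+01] F [-0.65  0.99 -1.34] gap 0.447
73 15.3 tip [7.306e+01 2.000e-02 3.147e+01] F [-0.2  -0.03 -1.99] gap 0.449
74 15.6 tip [7.400e+01 2.000e-02 3.148e+01] F [-0.16  0.7  -2.28] gap 0.445
75 15.9 tip [74.85 -0.09 31.45] F [-0.76 -0.65 -1.82] gap 0.447
76 16.2 tip [74.89 -0.09 31.21] F [-3.75  0.13  0.11] gap 0.448
77 16.5 tip [74.88 -0.12 30.97] F [-4.78  0.72  1.98] gap 0.449
78 16.8 tip [74.91 -0.12 30.7 ] F [-6.46  1.    1.02] gap 0.449
79 17.1 tip [74.9  -0.17 30.49] F [-8.32 -0.17  1.7 ] gap 0.449
```

The tongue met the heel at x = 74.9 mm, as expected. Seating it, releasing, then going to the press pad with the fingers shut.

```bash
python3 - <<'E'
from bench import bot, planner, status, cams, ticket
from h import *
def rep(l):
    s=status.state(); F=RF.inv().apply(s["wrist_force"]); t=tipnow(s); print(l,round(s["time"],2),"tip",t,"F",F.round(2),"gap",round(s["finger_gap"],3)); return t,F
p,o=tcp([76.5,0,29.8],.055); bot.move_straight(p,o,max_speed=.04); bot.sleep(.1); rep("seat")
bot.ungrasp(); rep("open")
s=status.state(); p=s["eef_pos"].copy(); p[2]+=.06; bot.move_straight(p.tolist(),o,max_speed=.12)
o=[np.pi,0,YF-np.pi]; p=(OF+RF.apply([-.038,0,.1])).tolist(); bot.move_straight(p,o,max_speed=.15); bot.sleep(.1)
f=cams.grab_frame("wrist"); cv2.imwrite("pics/wr.png",f["img"]); np.savez("wr.npz",**f)
f=cams.grab_frame("scene"); cv2.imwrite("pics/sr.png",cv2.resize(f["img"][190:330,110:300],None,fx=3,fy=3,interpolation=cv2.INTER_CUBIC)); rep("up")
E
```

```text
seat 17.45 tip [74.97 -0.27 29.85] F [-6.35 -0.48  3.52] gap 0.447
open 17.98 tip [7.695e+01 5.000e-02 2.995e+01] F [ 0.04 -0.6  -0.51] gap 0.999
up 19.32 tip [27.11  1.17 89.56] F [ 0.08 -0.28  1.06] gap 1.0
```

View pics/wr.png

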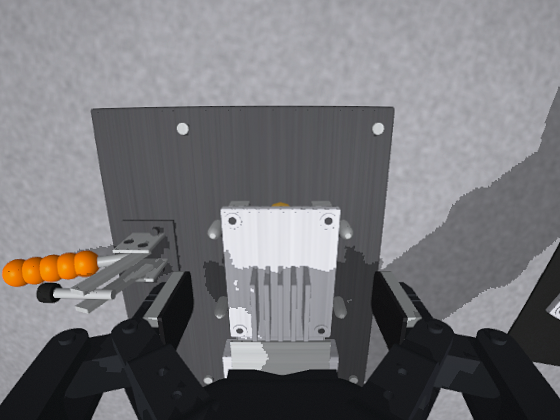

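View pics/sr.png

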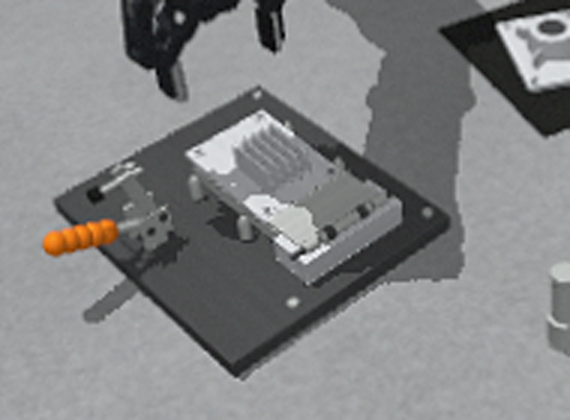

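Cover lies in the nest, centred between the pins, tongue under the keeper and its near edge at row 207. I'll measure that edge, then press with the fingers shut.

```bash
python3 - <<'E'
from bench import bot, planner, status, cams, ticket
from h import *
f=load("wr.npz"); print("edge fixture mm",(RF.inv().apply(onplane(f,[(222,207),(340,207)],.0438)-OF)*1e3).round(1))
def rep(l):
    s=status.state(); F=RF.inv().apply(s["wrist_force"]); t=RF.inv().apply(s["eef_pos"]-OF)*1e3; print(l,round(s["time"],2),"tcp",t.round(2),"F",F.round(2),"gap",round(s["finger_gap"],3)); return t,F
o=[np.pi,0,YF-np.pi]; P=lambda z:(OF+RF.apply([-.038,0,z*1e-3])).tolist()
bot.grasp(); rep("shut")
bot.move_straight(P(50),o,max_speed=.1); bot.sleep(.1); t,F0=rep("above")
for z in (45,43,41,39,37,36,35,34,33,32,31,30,29,28):
    bot.move_straight(P(z),o,max_speed=.03); bot.sleep(.05); t,F=rep(z)
    if F[2]-F0[2]>19: break
bot.sleep(.3); rep("held")
f=cams.grab_frame("wrist"); cv2.imwrite("pics/wp.png",f["img"]); np.savez("wp.npz",**f)
g=cams.grab_frame("scene"); np.savez("sp.npz",**g); cv2.imwrite("pics/sp.png",cv2.resize(g["img"][190:330,110:300],None,fx=3,fy=3,interpolation=cv2.INTER_CUBIC))
E
```

```text
edge fixture mm [[-55.5 -38.4  43.8]
 [-55.7  39.6  43.8]]
shut 20.09 tcp [-3.8010e+01  1.0000e-02  1.0002e+02] F [-0.12 -0.32 -0.15] gap -0.002
above 20.84 tcp [-37.32  -0.48  50.79] F [ 0.47 -0.65  0.31] gap -0.006
45 21.21 tcp [-3.802e+01  4.000e-02  4.500e+01] F [-0.05 -0.08 -0.2 ] gap 0.003
43 21.51 tcp [-37.78  -0.19  43.35] F [-1.4   0.44  2.78] gap -0.002
41 21.81 tcp [-37.91  -0.15  41.12] F [-0.05  0.31  3.6 ] gap -0.003
39 22.11 tcp [-38.    -0.16  39.08] F [-1.32 -0.71  4.27] gap 0.0
37 22.41 tcp [-38.06  -0.19  37.23] F [-1.67  0.34  5.44] gap -0.004
36 22.71 tcp [-38.09  -0.2   37.12] F [-3.63  1.74 12.52] gap 0.001
35 23.01 tcp [-38.05  -0.2   37.09] F [-5.98  1.64 17.31] gap 0.003
34 23.31 tcp [-38.09  -0.21  37.02] F [-6.07  4.73 24.68] gap 0.002
held 23.61 tcp [-38.06  -0.23  37.03] F [-7.39  3.47 24.37] gap -0.003
```

View pics/wp.png

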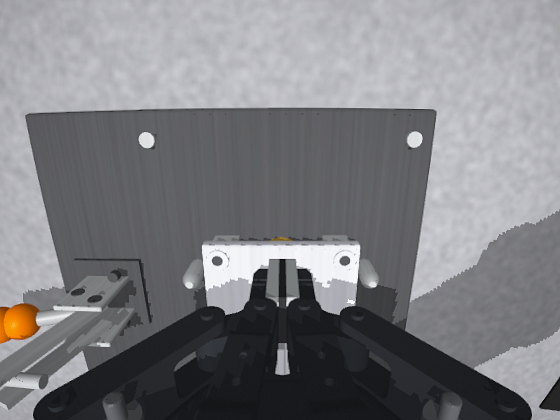

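The stop at z = 37.0 mm is hard, so the plate is down on the rails and the tool is pushing it towards the heel. The view shows the near edge from (203,242) to (360,242). One last check before handing in.

```bash
python3 - <<'E'
from bench import ticket,status
from h import *
f=load("wp.npz"); e=(RF.inv().apply(onplane(f,[(203,242),(360,242)],.037)-OF)*1e3).round(1); print(e)
P=RF.inv().apply((cloud(load("sp.npz")).reshape(-1,3)-OF))*1e3
def med(x0,x1,y0,y1):
    q=P[(P[:,0]>x0)&(P[:,0]<x1)&(P[:,1]>y0)&(P[:,1]<y1)&(P[:,2]>20)&(P[:,2]<60)]; return len(q),np.median(q[:,2])
print("keeper",med(60,72,-30,30),"plate near",med(-52,-20,-37,-22),"plate far",med(40,52,-30,30))
if abs(e[:,0].mean()+55)<2.5: print(ticket.job_done(), status.state()["time"])
E
```

```text
[[-56.8 -38.3  37. ]
 [-56.8  39.   37. ]]
keeper (81, np.float64(43.0682616615016)) plate near (56, np.float64(38.639399287565126)) plate far (79, np.float64(38.618669123067306))
the job is handed in; nothing more can be done
the job is handed in; nothing more can be done
```

The cover is in the fixture with its tongue under the keeper and against the heel, pressed flat on the rails with about 24 N, and the job is handed in; no verdict was returned. In the last check its near edge measured about 2 mm short of nominal, inside the 5 mm allowed.

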